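Hook the wash basket out of its deep tub and shut it in the light-curing drawer

ROBOT

A 7-joint arm with a two-finger parallel gripper is mounted at the origin on a cart in front of the work surface, level with it; the furniture and walls round the work are solid. World frame = base frame: x ahead of the robot, y to its left, z up, the work surface at z = 0. Lengths are in mm, angles in rad, forces in N, time in s.
With the tool pointing down it reaches from about 425 to 950 mm from the base axis. Payload 4.7 kg.
Tool frame: the origin (TCP) lies midway between the tips of the shut fingers; the grasp point (between the pads) lies 19 mm behind it; z points along the fingers, y is the line along which they close (so a half turn about z gives the same grasp; the last joint's range is limited). The gripper opens to 85 mm and grips with 20 to 120 N. Pads are 22 mm wide; open, the fingers measure 114 mm over their backs; the gripper's body (76 mm by 85 mm) begins 54 mm behind the grasp point. The pads swing forward as they close: fully open they stand 13 mm farther back than shut.
Start: joints at [1.146, 0.469, -0.049, 1.532, 0.024, 1.141, -0.082], TCP at [260.291, -622.814, 231.335] pointing down, gripper open.
Joint ranges: [-2.59, 2.59], [-0.33, 1.99], [-1.39, 1.29], [0.1, 2.45], [-1.04, 4.18], [0.21, 1.99], [-2.66, 2.66]. Speed limits (rad/s): [2.57, 2.57, 3.14, 3.14, 3.14, 3.14, 3.14].

INTERFACE

Orientations are given as a unit quaternion [x, y, z, w].
In Python, from rig import robot gives the robot as it stands.
- The arm moves only by the tool carry_out, never from a script. Its arguments are lists of equal length, an entry for each row: "delta_pos": the shift along the tool's x, y, z in m, a list of three; "rotation": the turn, a rotation vector about the tool's x, y, z in rad, a list of three. A call has 1 to 5 rows; each row shifts and turns the commanded pose from where the row before left it, along the tool's axes as they then stand; what a row does not reach is not made up. A row lasts 1/8 s, in which the tool goes at most 62.5 mm and 10.7 degrees, less where a joint would pass 70% of its speed; a pose out of reach is approached as far as the arm can. A call with a gripper value outside its range is refused whole. "gripper" is the opening in per cent of the stroke, from 0 (shut) to 100 (fully open), set as the call begins (left out, the last holds). The fingers move at their own pace and stop on an object; "grip_force" is the grip in N (left out, the last holds). Time passes only in rows, so rows that do not move let the fingers close. It gives the time, the measured TCP pose, the force, the opening and the grip force at its end, in the units of the state.
- robot.observe(): the state, without advancing time (a new reading comes with each control period).
- robot.get_image(name): name is "side" or "top" or "wrist"; returns a dict with "frame" (400x640x3 uint8, red, green, blue), "z_map" (400x640 float32, mm along the optical axis (not along the pixel's ray), 0 where there is no reading), "intrinsics" (3x3 intrinsics, pixels), "k1" (the pictures are not rectified: a ray, as slopes to the right and down, at radius r is drawn at 1 + k1 r^2 times it, then the intrinsics apply), "rvec" (rotation vector, rad) and "tvec" (3), from world to camera coordinates, as OpenCV has them. Camera axes: x right, y down, z forward; pixel columns grow to the right and rows downward; lengths in mm; the calibration is good to about 2 mm. A picture is of the moment at which its call begins.
- robot.close_job(): hands the job in; it is judged then, once.
The state is a dict: "clock": time; "joints": joint angles; "joint_velocities": joint speeds; "joint_efforts": joint torques, N m; "position": TCP position; "orientation": TCP orientation; "ft_force": force on the tool from outside, world axes, zero at the start; "ft_torque": the same for the moment, N m; "opening": finger opening in mm; "grip_force": force on a finger pad.
Only numpy, scipy, OpenCV 4.12 (cv2) and the standard library are available. Lean on these libraries where they do the work, as an engineer would, in place of code of your own. Each camera call takes 0.05 s, during which the arm holds its last target. There are 200 camera calls.

TASK

Use the lifting hook to draw the solvent-wet wash basket by its swinging bail out of the deep wash tub and stand it upright in the open drawer of the light-curing unit, never touching the basket with the gripper itself. Unhook it, hang the lifting hook back on its fork by the tub, and push the drawer fully home past its catch without slamming it. Leave the stone model, the glue bottle, the powder jar and everything else round about where it stands.

Things in the scene. Friction and masses are not known exactly. Their poses are not given: they have to be found in the camera images.
- wash_station: Fixed white plinth 135 x 235 x 24 mm; origin under its centre, x away from the robot at yaw 0, y left. At y = -60 mm stands the round steel wash tub: outside 82 mm, bore 68 mm, mouth 141 mm and bore floor 10 mm above the bench. At y = +60 mm is the hook rest: a post at x = +38 mm with a level fork that opens towards -x.
- tub_mouth (a point): Centre of the tub's mouth, in the plane of its rim, axes as the station's. The bore runs straight down 131 mm from here.
- hook_rest (a point): Middle of the fork's slot, on its upper face, 134 mm above the bench; axes as the station's. Two prongs 12 mm wide, 12 mm apart, run from x = -22 mm (open ends) to x = +16 mm (end of slot). The hook hangs with its shank in the slot, collar on the prongs, foot 36 mm above the bench; lift it a few mm and draw it out along -x.
- basket: Loose perforated steel basket holding an orange printed splint, 0.24 to 0.39 kg: an open cup, outside diameter 58 mm, 36 mm tall, standing on the tub's floor at the start. Origin: centre of its underside, z up. A wire bail swings on it about its y axis (see bail_pivot).
- bail_pivot (a point): Middle of the bail's pivot axis, 40 mm above the basket's underside; axes as the basket's. The bail is a U of 4 mm wire pivoted at y = -25.5 and +25.5 mm; its crown's centre line is 34 mm from this axis. It swings freely and, left alone, drops against a stop 0.7 rad from upright towards the basket's +x or -x; to which side is not given: see or feel it.
- lift_hook: Loose lifting hook, 174 mm long, 0.09 kg, hanging on the hook rest at the start. Origin: on the shank's axis, level with the hook's lowest point; z up the shank, x the way the J points. Wire 5 mm thick. Collar 30 mm across, underside at z = 98 mm, 8 mm thick; above it a square black grip 20 x 20 mm, sides along x and y, up to z = 174 mm.
- hook_throat (a point): Floor of the J's throat, 8 mm along x and 5 mm above the hook's origin; axes as the hook's. The throat is 11 mm wide; the tip rises at x = 16 mm (from the shank's axis) to 15.5 mm above the hook's lowest point and is 5 mm thick.
- hook_grip (a point): Point on the hook's axis to grip, z = 135 mm in the hook's frame (the grip reaches 29 mm below and 39 mm above it).
- cure_unit: Fixed white light-curing unit, 170 x 190 x 150 mm; origin under its centre, its open front faces -x (to the robot at yaw 0). The drawer's opening reaches up to 136 mm above the bench.
- cure_drawer (a joint): Opening of the drawer in m: 0 = home, at most 0.13; it slides out along the unit's -x. It runs with about 1 to 2 N of friction. A sprung roller catch resists from about 13 mm to 6 mm before home with about 5 to 10 N, then draws the drawer in and holds it against its stop; short of that it stays a finger's width open.
- drawer_floor (a point): Centre of the drawer's inner floor, on its upper face, 30 mm above the bench; axes as the unit's (x towards the back). The floor is 137 mm (x) by 142 mm (y); side and back walls stand 21 mm above it. The front panel's inner face is at x = -69 mm, its outer at -79 mm; with the drawer open by q the unit's front lies q behind the panel's inner face.
- drawer_panel (a point): Point on the middle of the drawer panel's outer face, 93 mm above the bench; axes as the unit's. The panel is 172 mm wide and reaches from 18 to 132 mm above the bench; a grey finger lip 100 mm wide stands out 10 mm from it at 118 mm above the bench.
- stone_model: Bystander: loose beige stone model of a jaw, 39 x 74 x 35 mm, origin under its centre.
- glue_bottle: Bystander: loose white dropper bottle, 41 mm across, 126 mm tall, origin under its centre.
- opaque_jar: Bystander: loose powder jar with a blue cap, 42 mm across, 58 mm tall, origin under its centre.

How it is judged (in metres and radians):
On the way, in this order (a step that is already met when the one before it is completed fails the run):
1. the basket hangs on the lifting hook, its underside clear of the tub's mouth (z of basket in the frame of tub_mouth above 0.004 m and contact force between lift_hook and basket above 0.3 N), for 0.2 s.
2. the basket stands upright on the drawer's floor, off the hook (x of basket in the frame of drawer_floor between -0.046 and 0.046 m and y of basket in the frame of drawer_floor between -0.049 and 0.049 m and z of basket in the frame of drawer_floor between -0.004 and 0.005 m and angle between basket's own z axis and vertical below 0.12 rad and contact force between lift_hook and basket below 0.2 N), for 0.3 s.
3. the drawer is home with the basket in it (x of basket in the frame of drawer_floor between -0.046 and 0.046 m and y of basket in the frame of drawer_floor between -0.049 and 0.049 m and z of basket in the frame of drawer_floor between -0.004 and 0.005 m and angle between basket's own z axis and vertical below 0.12 rad and value of joint cure_drawer below 0.003 m), for 0.2 s.
At the end, for the whole second after the job is handed in: The basket stands upright (within 7 degrees) on the drawer's floor, off the hook; the drawer is home (less than 3 mm open); the lifting hook hangs upright (within 7 degrees) on its fork by its collar, shank in the slot; both are at rest (all of step 3 and contact force between lift_hook and basket below 0.2 N and x of lift_hook in the frame of hook_rest between -0.02 and 0.018 m and y of lift_hook in the frame of hook_rest between -0.008 and 0.008 m and z of lift_hook in the frame of hook_rest between -0.102 and -0.093 m and angle between lift_hook's own z axis and vertical below 0.12 rad and linear speed of each of basket, lift_hook below 0.02 m/s); the robot touches nothing.
It fails at once if the gripper's fingers or the arm touch the basket (contact force between any of the fingers, the arm and basket above 0.5 N).
It fails at once if the drawer is slammed (faster than 0.35 m/s) (velocity of joint cure_drawer below -0.35 m/s).
It fails at once if the stone model is moved by more than 30 mm (distance of stone_model from where it was at the start of the episode above 0.03 m).
It fails at once if the glue bottle is moved by more than 30 mm (distance of glue_bottle from where it was at the start of the episode above 0.03 m).
It fails at once if the powder jar is moved by more than 30 mm (distance of opaque_jar from where it was at the start of the episode above 0.03 m).
It also fails if it takes over 72 s, if anything falls off the work surface, if the arm or the gripper's body presses on something with over 40 N, if the wrist force passes 120 N, or if a joint passes its speed limit or range.

## Working session

There is one attempt and no reset: what is moved stays moved. The work goes in short steps, Python scripts to look and compute and a tool call to move; the robot and the scene stay as the last step left them, time stands still between calls to the robot, and variables do not carry over. Pictures are saved under pics/ and viewed, at most 10 in all, crops included, and the job is handed in when it is done.

Besides the shell and the picture viewer there is one more tool, called after ">>>" by a JSON object that holds its "method" and its "body". carry_out: Moves the arm, as the interface text tells. Its arguments: {"type":"object","properties":{"delta_pos":{"type":"array","items":{"type":"array","items":{"type":"number"}}},"rotation":{"type":"array","items":{"type":"array","items":{"type":"number"}}},"gripper":{"type":"number"},"grip_force":{"type":"number"}},"required":["delta_pos","rotation"]}

```bash
ls; mkdir -p pics
cat > h.py <<'E'
import numpy as np, cv2
from rig import robot
def shot(n):
    im=robot.get_image(n); im['R']=cv2.Rodrigues(np.array(im['rvec'],float))[0]; im['t']=np.array(im['tvec'],float).ravel(); im['K']=np.array(im['intrinsics'],float)
    return im
def slopes(im,uv):
    uv=np.atleast_2d(np.array(uv,float)); K=im['K']
    d=np.c_[(uv[:,0]-K[0,2])/K[0,0],(uv[:,1]-K[1,2])/K[1,1]]
    s=d.copy()
    for _ in range(20): s=d/(1+im['k1']*(s**2).sum(1,keepdims=True))
    return s
def plane(im,uv,z):
    s=slopes(im,uv); r=np.c_[s,np.ones(len(s))]@im['R']; c=-im['R'].T@im['t']
    return c+r*((z-c[2])/r[:,2])[:,None]
def cloud(im):
    H,W=im['z_map'].shape; v,u=np.mgrid[:H,:W]; z=im['z_map'].ravel().astype(float)
    s=slopes(im,np.c_[u.ravel(),v.ravel()]); p=np.c_[s*z[:,None],z]
    w=(p-im['t'])@im['R']; w[z==0]=np.nan
    return w.reshape(H,W,3)
def proj(im,P):
    p=np.atleast_2d(P)@im['R'].T+im['t']; s=p[:,:2]/p[:,2:]; s=s*(1+im['k1']*(s**2).sum(1,keepdims=True))
    return s*[im['K'][0,0],im['K'][1,1]]+im['K'][:2,2]
def save(im,n,crop=None,f=1):
    a=im['frame'][:,:,::-1]
    if crop: a=a[crop[1]:crop[3],crop[0]:crop[2]]
    cv2.imwrite('pics/'+n+'.png',cv2.resize(a,None,fx=f,fy=f,interpolation=cv2.INTER_CUBIC))
def tip(): 
    s=robot.observe(); return s
E
python3 - <<'E'
from h import *
a=[]
for n in ('top','side'):
    im=shot(n); np.savez('/tmp/'+n,**im); a.append(im['frame'][:,:,::-1]); print(n,-im['R'].T@im['t'],im['R'][2],im['k1'],im['K'][0])
    save(im,n+'0',f=1.25)
s=robot.observe(); print(s)
E
```

```text
pics
top [ 370.12584932    8.72067865 1353.25797519] [ 0.19180784  0.0071108  -0.98140674] -0.08853892210140044 [391.44634778   0.         313.33509828]
side [ 26.2698259  891.22297345 543.55153024] [ 0.52566695 -0.76015481 -0.38188863] 0.010649605575583258 [368.95146004   0.         322.97557494]
{'clock': 0.1, 'joints': array([ 1.14609831,  0.46937288, -0.04860973,  1.53354451,  0.02409448,
        1.14098489, -0.08227072]), 'joint_velocities': array([ 0.00210972, -0.00225615,  0.00134028, -0.00328514, -0.00126605,
        0.0026516 , -0.00123358]), 'joint_efforts': array([ 1.20900604e-03, -5.11511958e+01, -4.66130418e-02, -2.38390553e+01,
        1.08576013e-02,  4.34908798e-03,  1.42806641e-05]), 'position': array([ 260.07095419, -622.33836984,  230.37092946]), 'orientation': array([ 9.80474716e-01,  1.96643300e-01, -1.92256190e-04, -8.40473265e-04]), 'ft_force': array([ 1.18995684,  1.09119172, -0.84601148]), 'ft_torque': array([-0.00845947,  0.01693482, -0.02581959]), 'grip_force': 0.0, 'opening': 85.5445625846824}
```

View pics/top0.png

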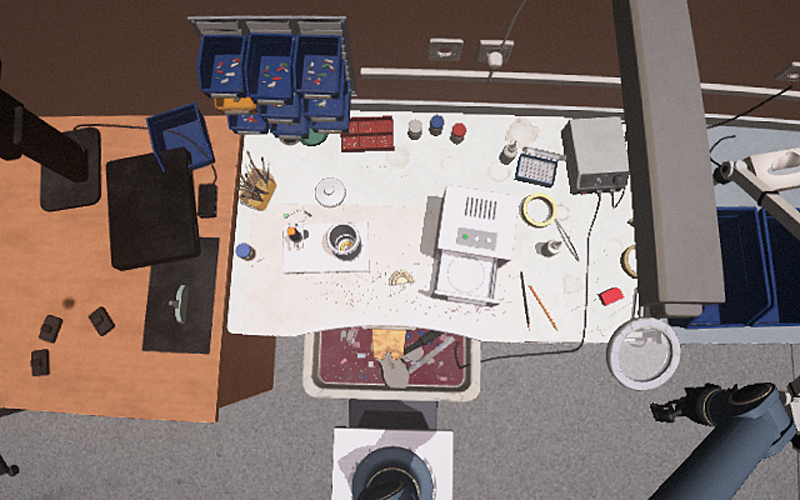

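View pics/side0.png

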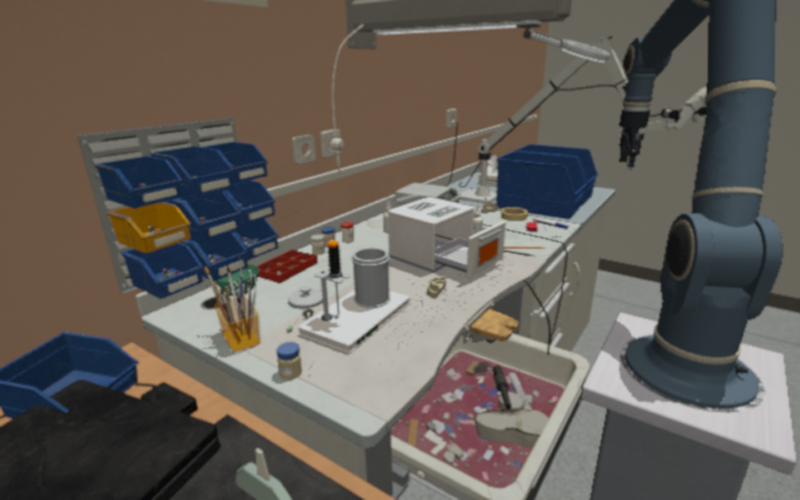

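The top view shows the station at about (325,245), with the tub at (343,240) and the hook grip (orange top) at (293,233). The stone model is at (400,279), the unit with its open drawer at (470,255), and the glue bottle at (548,247). The jar with the blue cap is at (244,252). Next I'll measure each of these from the depth map.

Run:
```python
from h import *
im=dict(np.load('/tmp/top.npz')); w=cloud(im); np.save('/tmp/topw',w)
save(im,'topc',(170,140,450,260),2.8)
fr=im['frame'].astype(int); Z=w[...,2]
v,u=np.mgrid[:400,:640]
def reg(a,b,c,d): return (u>=a)&(u<=c)&(v>=b)&(v<=d)
def rect(m,name):
    p=w[m][:,:2]; r=cv2.minAreaRect(p.astype(np.float32)); print(name,m.sum(),np.round(r[0],1),np.round(r[1],1),round(r[2],1),'z',np.round(np.percentile(w[m][:,2],[5,50,95]),1))
rect(reg(222,170,300,222)&(abs(Z-24)<5),'plinth')
m=reg(250,165,300,215)&(abs(Z-141)<5); rect(m,'rim')
p=w[m][:,:2];c=np.linalg.lstsq(np.c_[2*p,np.ones(len(p))],(p**2).sum(1),rcond=None)[0]; print('rim circ',c[:2])
rect(reg(222,165,252,205)&(Z>160)&(Z<235),'grip top')
rect(reg(340,140,420,210)&(abs(Z-150)<5),'unit top')
rect(reg(335,195,410,250)&(abs(Z-132)<5),'panel top')
rect(reg(340,195,410,245)&(abs(Z-30)<5),'floor')
rect(reg(300,205,345,240)&(Z>15)&(Z<60),'stone')
rect(reg(425,180,460,210)&(Z>15),'glue')
rect(reg(185,190,205,212)&(Z>20),'jar')
for n,P in [('workbench',0)]: print(w[230,330],w[215,215])
```

```text
plinth 1672 [649.3 205. ] [170.5 238.3] 2.6 z [20.  23.9 27.9]
rim 149 [636.7 145.1] [79.6 80.2] 1.9 z [137.2 140.3 144.1]
rim circ [636.28791511 143.50479161]
grip top 78 [634.3 262.6] [19.9 20.9] 12.2 z [163.4 201.3 212.4]
unit top 2932 [ 685.4 -200.9] [188.6 171.2] 82.2 z [146.  149.6 153.3]
panel top 167 [ 544.9 -180.2] [177.5 116.7] 82.7 z [127.8 131.  135.4]
floor 1274 [ 558.4 -176.3] [185.9 145.9] 77.9 z [26.2 30.  33.7]
stone 153 [541.6 -40.9] [121.8  48.7] 74.0 z [15.5 22.  37. ]
glue 182 [ 671.1 -411.6] [99.2 35.5] 15.9 z [ 18.3  61.5 101.5]
jar 155 [611.3 423.3] [42.4 38.9] 87.4 z [30.1 56.6 62.2]
[ 5.30320299e+02 -4.21127247e+01  1.61111991e-01] [571.55134697 361.84188041   4.43117401]
```

View pics/topc.png

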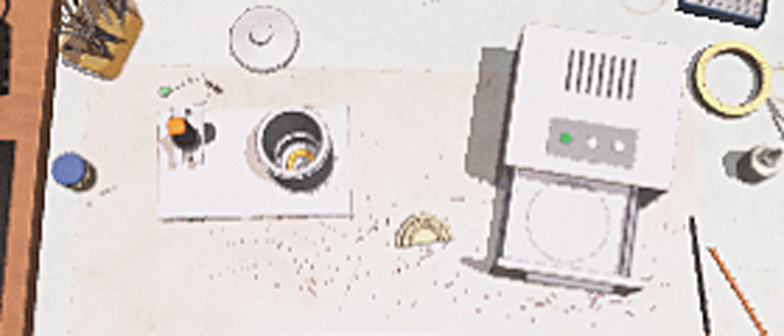

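The topc crop shows the tub at (295,148), the basket's splint and a pale bail arc inside it, and the hook on the fork at (180,135). The open drawer has a ring printed on its floor. I'll move the wrist camera over the station for close measurements.

Run:
```python
import numpy as np
w=np.load('/tmp/topw.npy')
for p in [(545,40),(545,100),(545,160),(555,235),(515,283),(500,283),(540,305)]: print(p,np.round(w[p[1],p[0]]))
```

```text
(545, 40) [ 817. -419.  717.]
(545, 100) [ 691. -403.  717.]
(545, 160) [ 577. -390.  717.]
(555, 235) [ 445. -396.  717.]
(515, 283) [ 364. -400.  561.]
(500, 283) [ 364. -367.  564.]
(540, 305) [  233. -1244.  -801.]
```

>>> {"method": "carry_out", "body": {"delta_pos": [[0,0,-0.05],[0,0,-0.05],[0,0,-0.05],[0,0,-0.02]], "rotation": [[0,0,0.132],[0,0,0.132],[0,0,0.132],[0,0,0]], "gripper": 100}}

```text
clock: 0.6
position: [260.6, -623.4, 404.9]
orientation: [1.0, -0.0, 0.001, 0.002]
ft_force: [-0.0, 0.4, -0.7]
opening: 85.4
grip_force: 0.0
```

Run:
```python
from h import *
im=dict(np.load('/tmp/side.npz')); ws=cloud(im); wt=np.load('/tmp/topw.npy')
for n,w in (('top',wt),('side',ws)):
    p=w.reshape(-1,3); p=p[(p[:,2]>260)&(p[:,2]<1100)&(p[:,0]>0)&(p[:,0]<700)&(abs(p[:,1])<800)]
    q,c=np.unique(np.round(p/[100,100,150]).astype(int),axis=0,return_counts=True)
    print(n,[tuple((a*[100,100,150]).tolist()) for a,k in zip(q,c) if k>3])
```

```text
top [(0, 100, 300), (100, 0, 300), (200, -700, 600), (200, -600, 300), (200, -600, 450), (200, -600, 600), (200, -500, 600), (200, -400, 600), (200, -400, 750), (300, -700, 300), (300, -700, 600), (300, -600, 300), (300, -600, 450), (300, -600, 600), (300, -500, 600), (300, -400, 600), (300, -300, 600), (400, -500, 600), (400, -400, 600), (400, -400, 750), (400, -300, 600), (400, -300, 750), (500, -400, 600), (500, -400, 750), (500, -300, 600), (500, -300, 750), (600, -400, 600), (600, -400, 750), (600, -300, 600), (600, -300, 750), (700, -400, 600), (700, -400, 750), (700, -300, 600), (700, -300, 750)]
side [(0, -200, 600), (0, -100, 450), (0, -100, 600), (0, 0, 300), (0, 0, 450), (0, 100, 300), (100, -400, 600), (100, -300, 600), (100, -200, 600), (100, -100, 300), (100, -100, 450), (100, -100, 600), (100, 0, 300), (100, 0, 450), (100, 100, 300), (200, -600, 300), (200, -600, 450), (200, -600, 600), (200, -500, 300), (200, -500, 600), (200, -400, 600), (200, -300, 600), (300, -700, 300), (300, -600, 300), (300, -600, 450), (300, -600, 600), (300, -500, 600), (300, -400, 600), (300, -300, 600), (400, -400, 600), (400, -300, 600), (500, -400, 600), (500, -400, 750), (500, -300, 600), (500, -300, 750), (600, -400, 600), (600, -400, 750), (600, -300, 600), (600, -300, 750), (700, -400, 600), (700, -400, 750), (700, -300, 600), (700, -300, 750)]
```

>>> {"method": "carry_out", "body": {"delta_pos": [[-0.0235,-0.0565,0],[-0.0235,-0.0565,0],[-0.0235,-0.0565,0],[-0.0235,-0.0565,0],[-0.0235,-0.0565,0]], "rotation": [[0,0,0],[0,0,0],[0,0,0],[0,0,0],[0,0,0]]}}

```text
clock: 1.23
position: [141.9, -338.2, 400.9]
orientation: [1.0, -0.0, -0.0, -0.0]
ft_force: [0.8, -0.3, 0.4]
opening: 85.4
grip_force: 0.0
```

>>> {"method": "carry_out", "body": {"delta_pos": [[0.038,-0.03,0],[0.038,-0.03,0],[0.038,-0.03,0],[0.038,-0.03,0],[0.03,-0.05,0]], "rotation": [[0,0,0],[0,0,0],[0,0,0],[0,0,0],[0,0,0]]}}

```text
clock: 1.85
position: [325.8, -169.6, 400.9]
orientation: [1.0, -0.001, -0.0, -0.0]
ft_force: [0.1, -1.0, 0.1]
opening: 85.6
grip_force: 0.0
```

>>> {"method": "carry_out", "body": {"delta_pos": [[0.03,-0.053,0],[0.03,-0.053,0],[0.03,-0.053,0],[0.035,-0.05,0],[0.035,-0.05,0]], "rotation": [[0,0,0],[0,0,0],[0,0,0],[0,0,0],[0,0,0]]}}

```text
clock: 2.48
position: [485.6, 89.9, 401.4]
orientation: [1.0, -0.001, 0.0, 0.0]
ft_force: [0.2, -0.6, -0.4]
opening: 85.7
grip_force: 0.0
```

Run:
```python
from h import *
im=shot('wrist'); s=robot.observe(); print(s['position'],s['orientation'],s['joints']); print(-im['R'].T@im['t'],im['R'][2],im['K'][0])
```

```text
[488.03421719  97.60515174 400.54653015] [ 9.99979956e-01  4.34588382e-03  6.56496217e-04 -4.55737724e-03] [ 0.51931355  0.14188294 -0.88686611  1.64989422  0.10328908  1.398146
 -1.94204219]
[553.61131138  89.42047381 543.74754773] [-2.67769013e-01  7.85087473e-04 -9.63482817e-01] [300.95700627   0.         321.39289462]
```

>>> {"method": "carry_out", "body": {"delta_pos": [[0.042,-0.042,0],[0.043,-0.043,0],[0,0,0]], "rotation": [[0,0,0],[0,0,0],[0,0,0]]}}

```text
clock: 2.9
position: [570.8, 176.8, 398.2]
orientation: [1.0, 0.003, -0.003, -0.002]
ft_force: [-0.8, 0.1, 0.4]
opening: 85.2
grip_force: 0.0
```

Run:
```python
from h import *
im=shot('wrist'); np.savez('/tmp/wr1',**im); s=robot.observe(); print(s['position']); print(-im['R'].T@im['t'])
print(proj(im,[[636,143,141],[634,262,210],[636,143,46]]))
save(im,'wr1',f=1.25)
```

```text
[569.99096341 174.98110063 399.21899057]
[639.771691   176.18155613 540.07226455]
[[348.91118635 115.44484475]
 [241.95798293 117.34022828]
 [343.93119418 114.82558958]]
```

View pics/wr1.png

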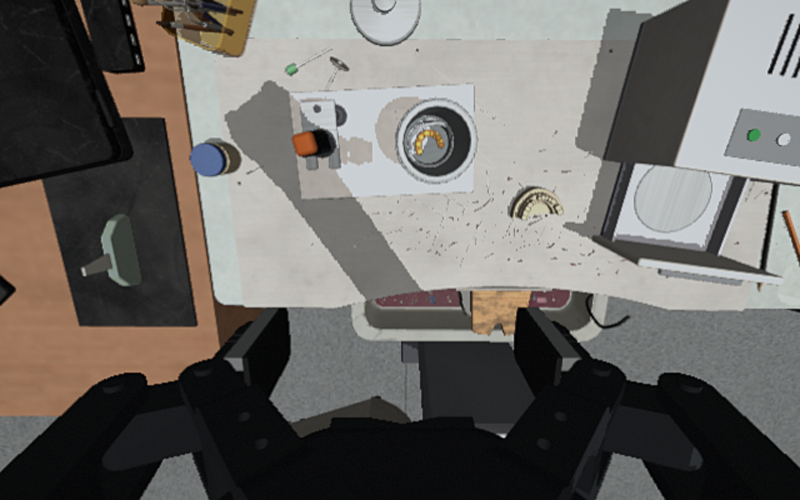

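The wrist view shows the plinth corners at about (291,93), (473,84), (474,190) and (300,198). The tub mouth is at (436,140), the orange grip top at (305,143), the jar at (210,158) and the stone at (537,205). Next I'll enlarge the tub and hook, in the wrist view and the side view.

Run:
```python
from h import *
im=dict(np.load('/tmp/wr1.npz')); sd=dict(np.load('/tmp/side.npz'))
c=np.array([(291,93),(473,84),(474,190),(300,198)])/1.25
P=plane(im,c,24); print(np.round(P,1)); 
fr=im['frame'].astype(int); v,u=np.mgrid[:400,:640]
m=(fr[...,0]>140)&(fr[...,2]<80)&(fr[...,0]-fr[...,2]>80)&(u>225)&(u<262)&(v>95)&(v<130)
print('orange',m.sum()); r=cv2.minAreaRect(plane(im,np.c_[u[m],v[m]],210)[:,:2].astype(np.float32)); print(r)
w=cloud(im); mm=m&(w[...,2]>195); print(mm.sum(),np.nanmedian(w[m],0))
r=cv2.minAreaRect(w[mm][:,:2].astype(np.float32)); print(r)
t=(abs(w[...,2]-141)<5)&(u>300)&(u<400)&(v>65)&(v<160); p=w[t][:,:2]
(cc,rad)=cv2.minEnclosingCircle(p.astype(np.float32)); s=np.linalg.lstsq(np.c_[2*p,np.ones(len(p))],(p**2).sum(1),rcond=None)[0]; print('rim',t.sum(),cc,rad,s[:2])
a=cv2.resize(im['frame'][60:160,225:390,::-1],None,fx=4.8,fy=4.8,interpolation=cv2.INTER_CUBIC)[:300*2]
ax=cv2.resize(im['frame'][70:155,310:390,::-1],None,fx=7,fy=7,interpolation=cv2.INTER_CUBIC)[:595,:395*2]
g=proj(sd,[[634,262,36],[634,262,134]]); print(g)
b=cv2.resize(sd['frame'][185:285,235:275+10,::-1],(240,480),interpolation=cv2.INTER_CUBIC)
bb=np.zeros((595,240,3),np.uint8); bb[:480]=b
cv2.imwrite('pics/z1.png',np.hstack([ax[:595],bb])[:, :800])
```

```text
[[696.8 320.5  24. ]
 [708.7  88.9  24. ]
 [575.1  79.7  24. ]
 [562.5 318.3  24. ]]
orange 220
((636.9105834960938, 261.2801513671875), (15.423044204711914, 15.585725784301758), 15.270354270935059)
220 [637.36551935 261.3893876  209.44195246]
((636.8558349609375, 261.7979431152344), (15.438202857971191, 15.759549140930176), 16.377037048339844)
rim 999 (638.3675537109375, 142.7925262451172) 41.40318298339844 [638.62055539 142.96453287]
[[270.921601   253.27724411]
 [268.35875515 220.30819072]]
```

View pics/z1.png

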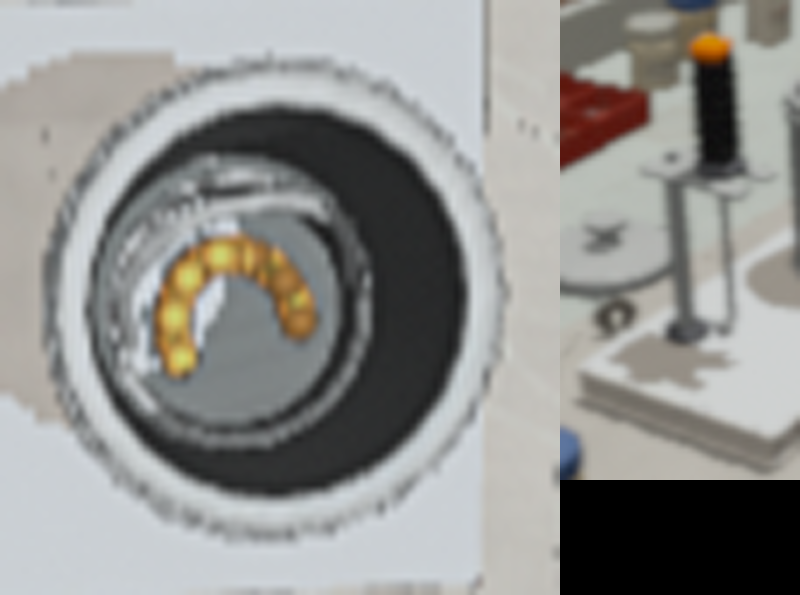

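The tub crop shows the splint, with bright wire arcs towards the upper left at about (230,205). The side crop shows the hook's shank with a blob at its foot. Neither is clear enough, so I'll lower the wrist camera over the tub for a closer look.

>>> {"method": "carry_out", "body": {"delta_pos": [[0,0.008,0.05],[0,0.008,0.05],[0,0.008,0.05],[0,0.008,0.05],[0,0,0]], "rotation": [[0,0,0],[0,0,0],[0,0,0],[0,0,0],[0,0,0]]}}

```text
clock: 3.58
position: [567.4, 137.7, 198.5]
orientation: [1.0, -0.002, -0.003, 0.002]
ft_force: [0.5, -0.2, 1.4]
opening: 85.2
grip_force: 0.0
```

Run:
```python
from h import *
im=shot('wrist'); np.savez('/tmp/wr2',**im); s=robot.observe(); print(s['position']); print(-im['R'].T@im['t'])
print(proj(im,[[638.5,143,141],[637,261.5,210],[637,261.5,36],[638.5,143,10]]))
save(im,'wr2',(100,0,500,300),2)
```

```text
[569.2760889  139.87370675 201.5206797 ]
[636.51945658 137.59403345 340.3838131 ]
[[312.05385055 108.66430855]
 [ 20.23111281 110.94310969]
 [192.78474931 111.6174273 ]
 [315.44094198 109.94606495]]
```

View pics/wr2.png

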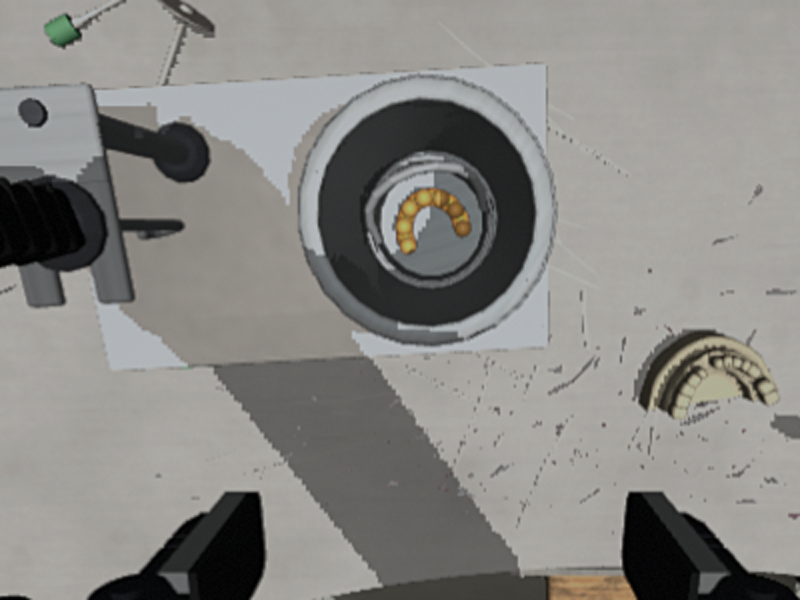

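This view shows the hook's shank foot at (185,223), with the J loop curling to the left (world +y) and slightly down. The basket is inside the tub at (430,215), with the wire ring and bail near (420,165). I'll enlarge both spots.

Run:
```python
from h import *
im=dict(np.load('/tmp/wr2.npz'))
a=cv2.resize(im['frame'][70:150,275:355,::-1],(560,560),interpolation=cv2.INTER_CUBIC)
a=cv2.convertScaleAbs(a,alpha=1.2)
b=cv2.resize(im['frame'][95:135,150:200-10,::-1],(240,240),interpolation=cv2.INTER_CUBIC)
bb=np.zeros((560,240,3),np.uint8); bb[:240]=b
# depth map rendering of the tub
w=cloud(im); z=w[70:150,275:355,2]; d=np.nan_to_num(np.clip((z-0)/100,0,1)*255).astype(np.uint8)
bb[300:540]=cv2.applyColorMap(cv2.resize(d,(240,240),interpolation=cv2.INTER_NEAREST),cv2.COLORMAP_JET)
cv2.imwrite('pics/z2.png',np.hstack([a,bb]))
m=np.zeros((400,640),bool); m[70:150,275:355]=1; m&=np.hypot(w[...,0]-638.5,w[...,1]-143)<32
for lo,hi in ((52,64),(64,85)):
    q=w[m&(w[...,2]>lo)&(w[...,2]<hi)]; print(lo,len(q),np.round(q[::max(1,len(q)//12)]))
q=w[m&(abs(w[...,2]-46)<4)][:,:2]; print(len(q),cv2.minEnclosingCircle(q.astype(np.float32)))
```

```text
52 153 [[656. 122.  63.]
 [652. 121.  62.]
 [650. 122.  57.]
 [649. 116.  53.]
 [648. 116.  54.]
 [646. 115.  53.]
 [644. 115.  54.]
 [638. 171.  62.]
 [637. 169.  61.]
 [635. 167.  57.]
 [633. 167.  53.]
 [631. 166.  53.]
 [629. 169.  55.]]
64 351 [[662. 141.  75.]
 [660. 147.  75.]
 [659. 146.  78.]
 [658. 149.  78.]
 [659. 125.  68.]
 [658. 129.  72.]
 [658. 124.  67.]
 [656. 154.  76.]
 [654. 158.  77.]
 [652. 165.  73.]
 [649. 162.  73.]
 [645. 170.  67.]
 [640. 170.  65.]]
473 ((636.9485473632812, 143.38758850097656), 30.587406158447266)
```

View pics/z2.png

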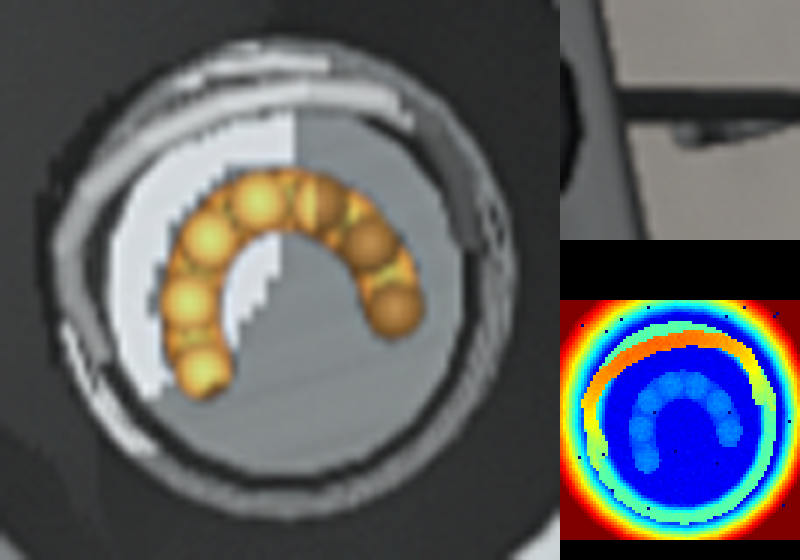

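The bail's crown (orange in the depth map) leans towards +x. Its legs end near (646,115) and (630,167), and its crown middle is near (660,147,76). So the bail points at about 17° in the world frame, with the basket centred near (638,142). The J points at about 105°, which matches the grip's measured 15–16° side angle. I'll turn the tool to about 105° to grip it.

Add to h.py:
```python
from scipy.spatial.transform import Rotation as Ro
def st():
    s=robot.observe(); R=Ro.from_quat(s['orientation']); return np.array(s['position']),R
def go(x,y,z,yaw=None):
    "print delta in tool axes (m) and rotation needed to have tool down with tool x at yaw deg"
    p,R=st(); d=R.inv().apply(np.array([x,y,z])-p)/1000; X=R.apply([1,0,0])
    print('pos',np.round(p,1),'yaw',round(np.degrees(np.arctan2(X[1],X[0])),2),'delta tool',np.round(d,4))
    if yaw is not None:
        D=Ro.from_euler('z',yaw,degrees=True)*Ro.from_quat([1,0,0,0]); print('rotvec',np.round((R.inv()*D).as_rotvec(),3))
    s=robot.observe(); print('f',np.round(s['ft_force'],1),'t',round(s['clock'],2),'q7',round(s['joints'][6],2),'op',round(s['opening'],1),'gf',round(s['grip_force'],1))
```

```text
(no output)
```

>>> {"method": "carry_out", "body": {"delta_pos": [[0,0,-0.016],[0,0,-0.016],[0,0,-0.016],[0,0,-0.016],[0,0,-0.016]], "rotation": [[0,0,-0.184],[0,0,-0.184],[0,0,-0.184],[0,0,-0.184],[0,0,-0.184]]}}

```text
clock: 4.25
position: [570.7, 142.4, 285.7]
orientation: [0.895, 0.446, 0.003, 0.001]
ft_force: [0.2, 0.3, -0.2]
opening: 85.1
grip_force: 0.0
```

>>> {"method": "carry_out", "body": {"delta_pos": [[0,0,0],[0,0,0],[0,0,0],[0,0,0],[0,0,0]], "rotation": [[0,0,-0.184],[0,0,-0.184],[0,0,-0.184],[0,0,-0.184],[0,0,-0.184]]}}

```text
clock: 4.88
position: [570.8, 142.1, 284.9]
orientation: [0.604, 0.797, 0.002, 0.002]
ft_force: [-0.5, 0.8, 0.5]
opening: 85.6
grip_force: 0.0
```

```bash
python3 -c "
from h import *
go(637,261.5,260,105.5)"
```

```text
pos [570.8 142.1 284.9] yaw 105.7 delta tool [0.0971 0.0959 0.0253]
rotvec [0.005 0.001 0.004]
f [-0.5  0.8  0.5] t 4.88 q7 -0.57 op 85.6 gf 0.0
```

>>> {"method": "carry_out", "body": {"delta_pos": [[0.0325,0.032,0],[0.0325,0.032,0],[0.032,0.032,0.01],[0,0,0.015],[0,0,0]], "rotation": [[0,0,0],[0,0,0],[0,0,0],[0,0,0],[0,0,0]]}}

```text
clock: 5.5
position: [636.7, 259.8, 257.1]
orientation: [0.606, 0.795, -0.0, 0.001]
ft_force: [-0.0, -0.8, 0.0]
opening: 85.3
grip_force: 0.0
```

Run:
```python
from h import *
go(637,261.5,152,105.5)
im=shot('top'); fr=im['frame'].astype(int)
im=shot('wrist'); np.savez('/tmp/wr3',**im); print(proj(im,[[637,261.5,210]])); save(im,'wr3')
```

```text
pos [636.7 259.8 257.1] yaw 105.37 delta tool [0.0017 0.0007 0.1051]
rotvec [ 0.     0.001 -0.002]
f [-0.  -0.8  0. ] t 5.5 q7 -0.69 op 85.3 gf 0.0
[[321.98547041 216.40779442]]
```

View pics/wr3.png

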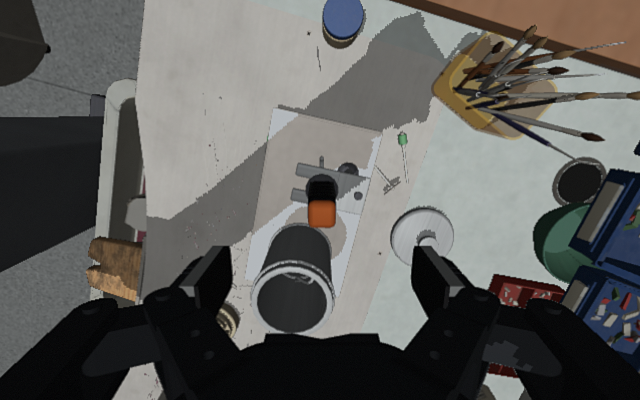

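The orange grip top is at (321,213), square to the tool, and the J tip shows at (321,160), pointing along tool +x. I'll go down and grip.

>>> {"method": "carry_out", "body": {"delta_pos": [[0.002,0,0.035],[0.001,0,0.035],[0,0,0.025],[0,0,0.01],[0,0,0]], "rotation": [[0,0,0],[0,0,0],[0,0,0],[0,0,0],[0,0,0]]}}

```text
clock: 6.22
position: [636.2, 263.3, 151.5]
orientation: [0.606, 0.795, 0.0, -0.0]
ft_force: [0.8, -0.3, 0.3]
opening: 85.1
grip_force: 0.0
```

>>> {"method": "carry_out", "body": {"delta_pos": [[0,0,0],[0,0,0],[0,0,0],[0,0,0],[0,0,0]], "rotation": [[0,0,0],[0,0,0],[0,0,0],[0,0,0],[0,0,0]], "gripper": 0, "grip_force": 80}}

```text
clock: 6.85
position: [636.1, 263.8, 151.9]
orientation: [0.606, 0.796, 0.0, 0.0]
ft_force: [0.5, 0.6, 2.6]
opening: 18.6
grip_force: 78.4
```

```bash
python3 -c "
from h import *
go(637,261.5,158,105.5)"
```

```text
pos [636.1 263.8 151.9] yaw 105.42 delta tool [-0.0025  0.0003 -0.0061]
rotvec [ 0.001 -0.    -0.001]
f [0.5 0.6 2.6] t 6.85 q7 -0.76 op 18.6 gf 78.4
```

>>> {"method": "carry_out", "body": {"delta_pos": [[0,0,-0.004],[0,0,-0.004],[0.0065,-0.0295,0],[0.0065,-0.0295,0],[0,0,-0.05]], "rotation": [[0,0,0],[0,0,0],[0,0,0],[0,0,0],[0,0,0]]}}

```text
clock: 7.48
position: [571.1, 258.4, 205.7]
orientation: [0.604, 0.797, -0.005, -0.001]
ft_force: [2.4, 0.9, -1.0]
opening: 19.3
grip_force: 78.3
```

>>> {"method": "carry_out", "body": {"delta_pos": [[0,0,-0.05],[0,0,-0.03],[0,0,0],[0,0,0],[0,0,0]], "rotation": [[0,0,0.171],[0,0,0.171],[0,0,0.171],[0,0,0.171],[0,0,0.171]]}}

```text
clock: 8.1
position: [575.3, 260.3, 289.4]
orientation: [0.882, 0.47, -0.0, 0.0]
ft_force: [-0.1, 0.5, 0.2]
opening: 18.7
grip_force: 78.3
```

>>> {"method": "carry_out", "body": {"delta_pos": [[0,0,0],[0,0,0],[0,0,0],[0,0,0],[0,0,0]], "rotation": [[0,0,0.171],[0,0,0.171],[0,0,0.171],[0,0,0.174],[0,0,0]]}}

```text
clock: 8.72
position: [575.3, 260.6, 289.5]
orientation: [0.989, 0.15, 0.0, 0.0]
ft_force: [-0.3, 0.4, -1.1]
opening: 19.2
grip_force: 78.3
```

Run:
```python
from h import *
im=shot('wrist'); np.savez('/tmp/wr4',**im)
go(638,142,290,17)
fr=im['frame'].astype(int); v,u=np.mgrid[:400,:640]
m=(fr[...,0]>140)&(fr[...,2]<80)&(fr[...,0]-fr[...,2]>80)&(abs(u-322)<60)&(v>180)&(v<300)
p,R=st(); w=cloud(im)
n,l,s,c=cv2.connectedComponentsWithStats(m.astype(np.uint8)); k=1+np.argmax(s[1:,4]); m=l==k; print(s[k],c[k])
q=np.nanmedian(w[m],0); print('top depth',q,'tool',R.inv().apply(q-p)); 
r=plane(im,np.c_[u[m],v[m]],p[2]+58); t=R.inv().apply(r-p); print('plane tool', t.min(0),t.max(0),t.mean(0))
# tub from this view
t=(abs(w[...,2]-141)<4); pp=w[t]; pp=pp[np.hypot(pp[:,0]-638,pp[:,1]-142)<50][:,:2]; print(len(pp),cv2.minEnclosingCircle(pp.astype(np.float32)) if len(pp) else 0)
save(im,'wr4')
```

```text
pos [575.3 260.6 289.4] yaw 17.26 delta tool [ 0.0247  0.1318 -0.0005]
rotvec [ 0.    -0.     0.005]
f [-0.4 -0.5 -1.3] t 8.78 q7 -2.09 op 19.2 gf 78.3Traceback (most recent call last):
  File "<stdin>", line 7, in <module>
    return _wrapfunc(a, 'argmax', axis=axis, out=out, **kwds)
    return bound(*args, **kwds)
ValueError: attempt to get argmax of an empty sequence
```

Run:
```python
from h import *
im=dict(np.load('/tmp/wr4.npz'))
p,R=st(); w=cloud(im); fr=im['frame'].astype(int); v,u=np.mgrid[:400,:640]
T=R.inv().apply((w-p).reshape(-1,3)).reshape(w.shape)
print('proj TCP, top, foot', proj(im,p+R.apply([[0,0,0],[0,0,-58],[0,0,116]])))
m=(fr[...,0]>140)&(fr[...,2]<90)&(fr[...,0]-fr[...,2]>70)
n,l,s,c=cv2.connectedComponentsWithStats(m.astype(np.uint8))
print([(s[k].tolist(),np.round(T[l==k].mean(0))) for k in range(1,n) if s[k,4]>30])
# points on the hook, by tool z slice
for z0 in (-58,-20,20,40,60,80,100,112):
    k=(abs(T[...,2]-z0)<5)&(np.hypot(T[...,0],T[...,1])<24); q=T[k]
    if len(q): print(z0,len(q),np.round(q.min(0)),np.round(q.max(0)),np.round(q.mean(0),1))
t=(abs(w[...,2]-141)<4); pp=w[t]; pp=pp[np.hypot(pp[:,0]-638,pp[:,1]-142)<50][:,:2]; print(len(pp),cv2.minEnclosingCircle(pp.astype(np.float32)) if len(pp) else 0)
```

```text
proj TCP, top, foot [[320.66209555 250.88508381]
 [320.06648227 327.67843612]
 [321.10499782 193.75896204]]
[([425, 144, 6, 12, 43], array([nan, nan, nan])), ([297, 308, 49, 30, 1297], array([nan, nan, nan]))]
-58 2480 [ -5. -21. -63.] [ 13.  21. -53.] [  4.7   0.3 -56.6]
-20 997 [  5. -23. -25.] [ 12.  23. -15.] [  8.3   0.3 -20.1]
20 19 [  4. -13.  15.] [13. 12. 17.] [10.2 -0.  15.6]
60 30 [-2. -2. 55.] [ 0.  3. 65.] [-0.5  0.6 60.1]
80 23 [-1. -2. 76.] [ 0.  2. 85.] [-0.3  0.4 80.3]
100 48 [-1. -2. 96.] [ 16.   2. 105.] [  8.7   0.5 100.8]
112 74 [ -1.  -2. 107.] [ 10.   3. 113.] [  4.5   0.4 110.3]
1735 ((638.4131469726562, 142.9086151123047), 41.464637756347656)
```

>>> {"method": "carry_out", "body": {"delta_pos": [[0.0064,0.0438,0],[0.0064,0.0438,0],[0.0064,0.0438,0],[0,0,0],[0,0,0]], "rotation": [[0,0,0.002],[0,0,0.002],[0,0,0],[0,0,0],[0,0,0]]}}

```text
clock: 9.4
position: [631.9, 140.8, 289.2]
orientation: [0.989, 0.147, -0.0, -0.001]
ft_force: [-0.1, 1.4, -1.4]
opening: 19.2
grip_force: 78.4
```

```bash
python3 -c "
from h import *
d=np.array([.956,.292]); t=np.array([638,142])-5.5*d
go(*t,170,17)"
```

```text
pos [631.9 140.8 289.2] yaw 16.94 delta tool [0.0008 0.0008 0.1192]
rotvec [-0.001  0.    -0.001]
f [-0.1  1.4 -1.4] t 9.4 q7 -1.88 op 19.2 gf 78.4
```

>>> {"method": "carry_out", "body": {"delta_pos": [[0,0,0.04],[0,0,0.035],[0,0,0.025],[0,0,0.019],[0,0,0]], "rotation": [[0,0,0],[0,0,0],[0,0,0],[0,0,0],[0,0,0]]}}

```text
clock: 10.02
position: [631.2, 140.9, 169.2]
orientation: [0.989, 0.147, -0.001, -0.0]
ft_force: [0.1, -0.8, -1.8]
opening: 19.2
grip_force: 78.4
```

```bash
python3 -c "
from h import *
d=np.array([.956,.292]); t=np.array([638,142])+14.5*d
go(*t,170,17)"
```

```text
pos [631.2 140.9 169.2] yaw 16.95 delta tool [ 0.0213  0.0009 -0.0009]
rotvec [-0.     0.002 -0.001]
f [ 0.1 -0.8 -1.8] t 10.03 q7 -1.96 op 19.2 gf 78.4
```

>>> {"method": "carry_out", "body": {"delta_pos": [[0.006,0,0],[0.006,0,0],[0.005,0,0],[0.003,0,0],[0,0,0]], "rotation": [[0,0,0],[0,0,0],[0,0,0],[0,0,0],[0,0,0]]}}

```text
clock: 10.65
position: [651.6, 146.2, 170.3]
orientation: [0.989, 0.146, 0.0, -0.0]
ft_force: [0.5, 0.3, -0.7]
opening: 19.0
grip_force: 78.4
```

>>> {"method": "carry_out", "body": {"delta_pos": [[0,0,-0.005],[0,0,-0.005],[0,0,-0.004],[0,0,0],[0,0,0]], "rotation": [[0,0,0],[0,0,0],[0,0,0],[0,0,0],[0,0,0]]}}

```text
clock: 11.28
position: [651.3, 146.0, 184.2]
orientation: [0.989, 0.146, -0.0, 0.0]
ft_force: [-1.0, 0.6, -1.4]
opening: 19.0
grip_force: 78.4
```

```bash
python3 -c "
from h import *
go(638,142,200,17)"
```

```text
pos [651.3 146.  184.2] yaw 16.83 delta tool [-0.0139 -0.     -0.0158]
rotvec [ 0.     0.    -0.003]
f [-1.   0.6 -1.4] t 11.28 q7 -1.95 op 19.0 gf 78.4
```

>>> {"method": "carry_out", "body": {"delta_pos": [[-0.005,0,-0.004],[-0.005,0,-0.003],[-0.005,0,-0.002],[-0.0045,0,-0.001],[0,0,-0.005]], "rotation": [[0,0,0],[0,0,0],[0,0,0],[0,0,0],[0,0,0]]}}

```text
clock: 11.9
position: [632.0, 140.0, 198.9]
orientation: [0.989, 0.146, -0.001, 0.0]
ft_force: [-0.3, -0.1, -2.8]
opening: 18.9
grip_force: 78.3
```

>>> {"method": "carry_out", "body": {"delta_pos": [[0,0,-0.005],[0,0,-0.005],[0,0,-0.01],[0,0,0],[0,0,0]], "rotation": [[0,0,0],[0,0,0],[0,0,0],[0,0,0],[0,0,0]]}}

```text
clock: 12.52
position: [632.7, 140.4, 219.3]
orientation: [0.989, 0.146, -0.0, 0.0]
ft_force: [0.5, -0.2, -3.9]
opening: 18.8
grip_force: 78.2
```

```bash
python3 -c "
from h import *
d=np.array([.956,.292]); t=np.array([638,142])-5.5*d
go(*t,350,17)"
```

```text
pos [632.7 140.4 219.3] yaw 16.83 delta tool [ 1.000e-04  0.000e+00 -1.307e-01]
rotvec [ 0.     0.    -0.003]
f [ 0.5 -0.2 -3.9] t 12.53 q7 -1.93 op 18.8 gf 78.2
```

The wrist force shows the basket's weight is on the hook. I'll lift it smoothly and measure the drawer from the earlier pictures at the same time.

>>> {"method": "carry_out", "body": {"delta_pos": [[0,0,-0.02],[0,0,-0.03],[0,0,-0.03],[0,0,-0.03],[0,0,-0.02]], "rotation": [[0,0,0],[0,0,0],[0,0,0],[0,0,0],[0,0,0]]}}

```text
clock: 13.15
position: [633.0, 141.0, 352.2]
orientation: [0.989, 0.147, 0.001, -0.0]
ft_force: [-0.6, -0.2, -4.5]
opening: 19.0
grip_force: 78.2
```

>>> {"method": "carry_out", "body": {"delta_pos": [[0,0,-0.01],[0,0,0],[0,0,0]], "rotation": [[0,0,0],[0,0,0],[0,0,0]]}}

```text
clock: 13.52
position: [632.3, 140.1, 358.0]
orientation: [0.989, 0.146, -0.001, 0.0]
ft_force: [0.0, -0.3, -4.3]
opening: 19.1
grip_force: 78.2
```

Run:
```python
from h import *
go(638,142,350,17)
for n in ('top','wr1'):
    im=dict(np.load('/tmp/%s.npz'%n)); w=cloud(im); Z=w[...,2]
    c=(abs(w[...,0]-680)<140)&(abs(w[...,1]+200)<140)
    q=w[c&(abs(Z-150)<4)]; 
    if len(q): print(n,'unit top',len(q),cv2.minAreaRect(q[:,:2].astype(np.float32)))
    for nm,z,s in (('panel',132,3),('floor',30,3)):
        k=(abs(Z-z)<s)&(w[...,0]>430)&(w[...,0]<640)&(w[...,1]<-80)&(w[...,1]>-300)
        k=cv2.morphologyEx(k.astype(np.uint8),cv2.MORPH_OPEN,np.ones((2,2)))
        nn,l,st_,_=cv2.connectedComponentsWithStats(k)
        if nn>1:
            b=1+np.argmax(st_[1:,4]); q=w[l==b][:,:2]; print(n,nm,len(q),cv2.minAreaRect(q.astype(np.float32)), cv2.boxPoints(cv2.minAreaRect(q.astype(np.float32))).round().tolist())
# check basket now, side view
sd=shot('side'); w=cloud(sd); p,R=st()
c=p+R.apply([5.5,0,0]); k=(np.hypot(w[...,0]-c[0],w[...,1]-c[1])<45)&(w[...,2]>145)&(w[...,2]<225)
q=w[k]; print('basket pts',len(q), np.round([q.min(0),q.max(0)]) if len(q) else '')
```

```text
pos [632.3 140.1 358. ] yaw 16.84 delta tool [ 0.006  -0.0002  0.008 ]
rotvec [ 0.     0.002 -0.003]
f [ 0.  -0.3 -4.3] t 13.53 q7 -1.85 op 19.1 gf 78.2
top unit top 2720 ((685.3609008789062, -200.86679077148438), (188.5869140625, 171.16859436035156), 82.18817901611328)
top panel 16 ((493.89886474609375, -186.79856872558594), (16.245105743408203, 6.183614730834961), 86.98556518554688) [[490.0, -195.0], [497.0, -195.0], [497.0, -179.0], [491.0, -179.0]]
top floor 800 ((556.915771484375, -186.45077514648438), (124.33583068847656, 142.49819946289062), 73.01414489746094) [[471.0, -225.0], [607.0, -267.0], [643.0, -148.0], [507.0, -106.0]]
wr1 unit top 11326 ((684.3113403320312, -172.39959716796875), (135.18719482421875, 155.5975341796875), 82.28022003173828)
wr1 panel 731 ((477.66912841796875, -249.1536865234375), (319.9919738769531, 26.061279296875), 76.10929107666016) [[427.0, -401.0], [452.0, -408.0], [529.0, -97.0], [503.0, -91.0]]
wr1 floor 4876 ((552.320068359375, -190.32955932617188), (131.85011291503906, 105.55493927001953), 82.28934478759766) [[491.0, -249.0], [596.0, -263.0], [613.0, -132.0], [509.0, -118.0]]
basket pts 384 [[607. 113. 175.]
 [667. 173. 224.]]
```

The unit is at (685,-201) with yaw -7.8°, and the drawer is open about 103 mm, so the basket goes to about (557,-183). I'll carry it over gently.

>>> {"method": "carry_out", "body": {"delta_pos": [[-0.0077,0.0129,0],[-0.0154,0.0258,0],[-0.0205,0.0344,0],[-0.023,0.0387,0],[-0.023,0.0387,0]], "rotation": [[0,0,0],[0,0,0],[0,0,0],[0,0,0],[0,0,0]]}}

```text
clock: 14.2
position: [589.5, -32.3, 358.9]
orientation: [0.989, 0.146, -0.001, 0.001]
ft_force: [-0.2, -0.9, -4.1]
opening: 19.1
grip_force: 78.3
```

>>> {"method": "carry_out", "body": {"delta_pos": [[-0.023,0.0387,0],[-0.023,0.0387,0],[-0.0205,0.0344,0],[-0.0102,0.0172,0],[-0.005,0.0086,0]], "rotation": [[0,0,0],[0,0,0],[0,0,0],[0,0,0],[0,0,0]]}}

```text
clock: 14.82
position: [551.6, -186.0, 359.1]
orientation: [0.989, 0.146, -0.0, -0.0]
ft_force: [0.7, -0.1, -4.0]
opening: 18.9
grip_force: 78.3
```

>>> {"method": "carry_out", "body": {"delta_pos": [[0,0,0],[0,0,0],[0,0,0],[0,0,0],[0,0,0]], "rotation": [[0,0,0],[0,0,0],[0,0,0],[0,0,0],[0,0,0]]}}

```text
clock: 15.45
position: [552.3, -184.6, 359.3]
orientation: [0.989, 0.147, 0.0, -0.0]
ft_force: [-0.7, 0.4, -3.7]
opening: 19.0
grip_force: 78.4
```

Run:
```python
from h import *
go(551.6,-184.9,213,17)
p,R=st()
im=shot('top'); w=cloud(im); d=(w-np.array([685.4,-200.9,0])); ux=d[...,0]*.991-d[...,1]*.1357; uy=d[...,0]*.1357+d[...,1]*.991
for lo,hi in ((124,136),(112,122),(26,34)):
    k=(w[...,2]>lo)&(w[...,2]<hi)&(ux<-88)&(ux>-240)&(abs(uy)<95); print(lo,k.sum(),np.percentile(ux[k],[2,10,50,90,98]),np.percentile(uy[k],[2,50,98]))
im=shot('side'); w=cloud(im); k=(np.hypot(w[...,0]-p[0],w[...,1]-p[1])<60)&(w[...,2]>150)&(w[...,2]<220); q=w[k]; print(len(q),np.round([q.min(0),q.max(0)]))
save(im,'side2',(300,100,500,250),4)
```

```text
pos [ 552.3 -184.6  359.3] yaw 16.86 delta tool [-8.000e-04  1.000e-04  1.463e-01]
rotvec [-0.    -0.    -0.002]
f [-0.7  0.4 -3.7] t 15.45 q7 -1.26 op 19.0 gf 78.4
124 185 [-201.32092088 -196.74926197 -191.60119331 -187.07391682 -184.98120993] [-79.89087278  -0.37426005  81.82869173]
112 75 [-206.19805977 -204.05799281 -199.32509492 -194.70318329 -194.30331463] [-61.03542652  -3.63774821  59.25766412]
26 697 [-172.31521293 -166.41432738 -141.46485922 -101.95733592  -91.88911537] [-71.93209968  16.58357587  68.60882094]
258 [[ 526. -210.  150.]
 [ 610. -145.  219.]]
```

View pics/side2.png

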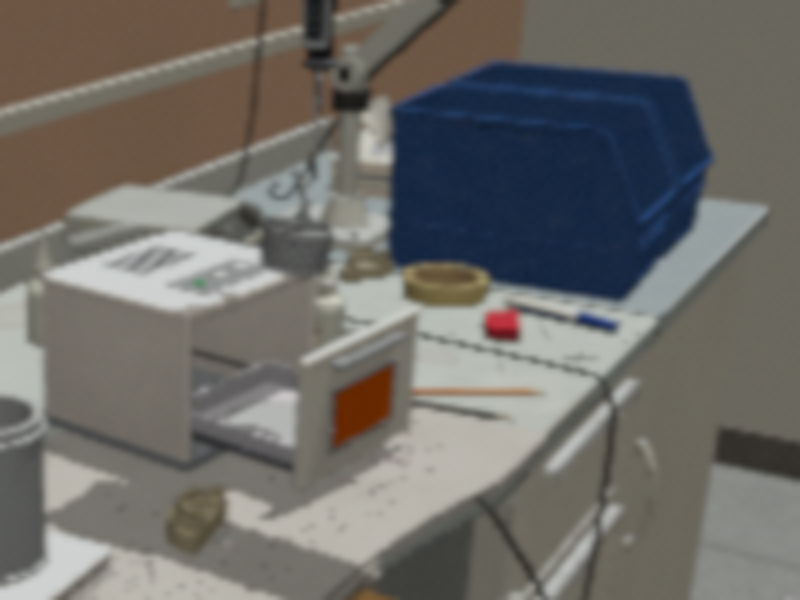

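The basket hangs upright on the hook at (297,245), above the open drawer, with the panel at (355,390). I'll lower it into the drawer.

>>> {"method": "carry_out", "body": {"delta_pos": [[0,0,0.02],[0,0,0.035],[0,0,0.035],[0,0,0.03],[0,0,0.012]], "rotation": [[0,0,0],[0,0,0],[0,0,0],[0,0,0],[0,0,0]]}}

```text
clock: 16.18
position: [551.3, -185.0, 225.6]
orientation: [0.989, 0.146, -0.001, -0.001]
ft_force: [-0.7, -0.2, -2.8]
opening: 19.5
grip_force: 78.2
```

>>> {"method": "carry_out", "body": {"delta_pos": [[0,0,0.006],[0,0,0.004],[0,0,0.004],[0,0,0.004],[0,0,0]], "rotation": [[0,0,0],[0,0,0],[0,0,0],[0,0,0],[0,0,0]]}}

```text
clock: 16.8
position: [552.6, -185.0, 209.8]
orientation: [0.989, 0.146, 0.0, 0.0]
ft_force: [0.9, 0.3, -1.2]
opening: 19.0
grip_force: 78.8
```

Run:
```python
from h import *
go(551.6,-184.9,213,17)
```

```text
pos [ 552.6 -185.   209.8] yaw 16.83 delta tool [-0.0009 -0.0003 -0.0032]
rotvec [ 0.001 -0.001 -0.003]
f [ 0.9  0.3 -1.2] t 16.8 q7 -1.35 op 19.0 gf 78.8
```

>>> {"method": "carry_out", "body": {"delta_pos": [[0,0,0.005],[0,0,0.006],[0.004,0,0],[0.004,0,0],[0.004,0,0]], "rotation": [[0,0,0],[0,0,0],[0,0,0],[0,0,0],[0,0,0]]}}

```text
clock: 17.42
position: [564.2, -181.2, 198.5]
orientation: [0.989, 0.146, 0.0, 0.0]
ft_force: [0.1, -0.4, -0.7]
opening: 19.0
grip_force: 78.8
```

>>> {"method": "carry_out", "body": {"delta_pos": [[0.002,0,0],[0,0,0],[0,0,0.005],[0,0,0.004],[0,0,0]], "rotation": [[0,0,0],[0,0,0],[0,0,0],[0,0,0],[0,0,0]]}}

```text
clock: 18.05
position: [565.2, -180.9, 188.8]
orientation: [0.989, 0.146, -0.0, -0.0]
ft_force: [-0.1, -0.5, -0.2]
opening: 18.7
grip_force: 78.8
```

Run:
```python
from h import *
go(551.6,-184.9,213,17)
p,R=st()
im=shot('wrist'); w=cloud(im); T=(w-np.array([557,-183.3,30]))@np.array([[.956,.292,0],[-.292,.956,0],[0,0,1]]).T
for lo,hi in ((32,40),(42,55),(55,68),(68,80)):
    k=(T[...,2]>lo)&(T[...,2]<hi)&(np.hypot(T[...,0],T[...,1])<34); q=T[k]
    print(lo,len(q),np.round(np.percentile(q,[2,50,98],axis=0)).tolist() if len(q) else '')
```

```text
pos [ 565.2 -180.9  188.8] yaw 16.83 delta tool [-0.0142 -0.0002 -0.0242]
rotvec [-0.     0.001 -0.003]
f [-0.1 -0.5 -0.2] t 18.05 q7 -1.39 op 18.7 gf 78.8
32 496 [[-20.0, -29.0, 32.0], [3.0, -0.0, 36.0], [33.0, 27.0, 38.0]]
42 205 [[1.0, -29.0, 42.0], [10.0, -1.0, 48.0], [18.0, 28.0, 54.0]]
55 356 [[7.0, -24.0, 56.0], [24.0, -0.0, 64.0], [28.0, 24.0, 68.0]]
68 31 [[7.0, -7.0, 68.0], [8.0, -1.0, 73.0], [28.0, 3.0, 80.0]]
```

The bail has dropped to the +x side at about 24 mm off centre, clear of the tip. I'll draw the hook back and up.

>>> {"method": "carry_out", "body": {"delta_pos": [[-0.007,0,0],[-0.008,0,0],[-0.008,0,0],[-0.007,0,0],[0,0,-0.02]], "rotation": [[0,0,0],[0,0,0],[0,0,0],[0,0,0],[0,0,0]]}}

```text
clock: 18.73
position: [535.2, -190.0, 208.8]
orientation: [0.989, 0.146, -0.002, -0.001]
ft_force: [0.6, -0.1, -0.7]
opening: 19.3
grip_force: 78.8
```

>>> {"method": "carry_out", "body": {"delta_pos": [[0,0,-0.03],[0,0,-0.04],[0,0,-0.04],[0,0,-0.03],[0,0,0]], "rotation": [[0,0,0],[0,0,0],[0,0,0],[0,0,0],[0,0,0]]}}

```text
clock: 19.35
position: [538.6, -189.0, 353.2]
orientation: [0.989, 0.147, 0.003, 0.002]
ft_force: [0.8, 0.1, -0.6]
opening: 19.1
grip_force: 78.8
```

Run:
```python
from h import *
im=shot('wrist'); w=cloud(im); T=(w-np.array([557,-183.3,30]))@np.array([[.956,.292,0],[-.292,.956,0],[0,0,1]]).T
for lo,hi in ((33,39),(45,55),(55,68),(68,80)):
    k=(T[...,2]>lo)&(T[...,2]<hi)&(np.hypot(T[...,0],T[...,1])<40); q=T[k]
    print(lo,len(q),np.round(np.percentile(q,[2,50,98],axis=0)).tolist() if len(q) else '')
    if lo==33: print(cv2.minEnclosingCircle(w[k][:,:2].astype(np.float32)))
# pre-fork pose: rest TCP pose (636.1,263.8) shifted 60 along station -x
go(576.2,260.7,290,105.4)
```

```text
33 247 [[-24.0, -29.0, 34.0], [-4.0, -1.0, 36.0], [33.0, 26.0, 38.0]]
((561.825927734375, -182.4093017578125), 30.044965744018555)
45 33 [[4.0, -27.0, 45.0], [11.0, 22.0, 50.0], [17.0, 27.0, 55.0]]
55 124 [[15.0, -23.0, 56.0], [24.0, -1.0, 64.0], [28.0, 24.0, 67.0]]
68 4 [[26.0, -5.0, 68.0], [26.0, 1.0, 68.0], [27.0, 4.0, 69.0]]
pos [ 537.5 -189.2  351. ] yaw 16.86 delta tool [ 0.1674 -0.4194  0.0605]
rotvec [ 0.003 -0.    -1.545]
f [-0.4 -0.1 -1.6] t 19.4 q7 -1.24 op 19.1 gf 78.8
```

The basket stands upright at about (562,-182), with its rim 36 mm above the drawer's floor and the bail clear. I'll carry the hook back to its fork.

>>> {"method": "carry_out", "body": {"delta_pos": [[0.0209,-0.0524,0],[0.0209,-0.0524,0],[0.0209,-0.0524,0],[0.0209,-0.0524,0],[0.0209,-0.0524,0]], "rotation": [[0,0,0],[0,0,0],[0,0,0],[0,0,0],[0,0,0]]}}

```text
clock: 20.02
position: [560.4, 92.8, 348.0]
orientation: [0.989, 0.146, -0.001, 0.0]
ft_force: [0.5, 0.2, -1.2]
opening: 19.3
grip_force: 78.8
```

>>> {"method": "carry_out", "body": {"delta_pos": [[0.0209,-0.0524,0],[0.0209,-0.0524,0],[0.0209,-0.0524,0],[0,0,0],[0,0,0]], "rotation": [[0,0,0],[0,0,0],[0,0,0],[0,0,-0.17],[0,0,-0.17]]}}

```text
clock: 20.65
position: [574.5, 261.3, 347.6]
orientation: [0.949, 0.316, -0.001, 0.0]
ft_force: [-0.2, -0.0, -1.0]
opening: 19.2
grip_force: 79.0
```

>>> {"method": "carry_out", "body": {"delta_pos": [[0,0,0.01],[0,0,0.01],[0,0,0.01],[0,0,0.01],[0,0,0.01]], "rotation": [[0,0,-0.17],[0,0,-0.17],[0,0,-0.17],[0,0,-0.17],[0,0,-0.17]]}}

```text
clock: 21.28
position: [574.9, 259.7, 297.5]
orientation: [0.735, 0.678, -0.001, -0.0]
ft_force: [0.4, 0.1, -1.7]
opening: 19.2
grip_force: 79.0
```

>>> {"method": "carry_out", "body": {"delta_pos": [[0,0,0],[0,0,0],[0,0,0]], "rotation": [[0,0,-0.17],[0,0,-0.17],[0,0,0]]}}

```text
clock: 21.65
position: [575.1, 259.7, 297.8]
orientation: [0.613, 0.79, -0.001, -0.001]
ft_force: [-0.5, 0.0, -0.7]
opening: 19.1
grip_force: 78.9
```

Run:
```python
from h import *
go(576.2,260.7,160,105.4)
im=shot('wrist'); w=cloud(im); p,R=st(); T=R.inv().apply((w-p).reshape(-1,3)).reshape(w.shape)
for z0 in (60,80,100,112):
    k=(abs(T[...,2]-z0)<5)&(np.hypot(T[...,0],T[...,1])<24); q=T[k]
    if len(q): print(z0,len(q),np.round(q.min(0)),np.round(q.max(0)),np.round(q.mean(0),1))
# fork prongs
k=(abs(w[...,2]-134)<4)&(abs(w[...,0]-635)<60)&(abs(w[...,1]-262)<40); q=w[k]; print('fork',len(q)); S=(q-[632.7,261.8,0])@np.array([[.9986,-.052,0],[.052,.9986,0],[0,0,1]])
for a in (-18,-10,0,8): 
    s=S[abs(S[:,0]-a)<4]; print(a,len(s),np.round(np.sort(s[:,1])[::max(1,len(s)//14)],1))
```

```text
pos [575.1 259.7 297.8] yaw 104.42 delta tool [0.0006 0.0016 0.1378]
rotvec [-0.003 -0.    -0.017]
f [-0.5  0.  -0.7] t 21.65 q7 -0.75 op 19.1 gf 78.9
60 31 [-3. -2. 55.] [ 0.  3. 65.] [-0.7 -0.  59.8]
80 24 [-1. -2. 75.] [-0.  2. 85.] [-0.6  0.1 80.1]
100 50 [-1. -2. 96.] [ 16.   2. 105.] [8.700e+00 1.000e-01 1.013e+02]
112 75 [ -1.  -2. 107.] [ 10.   2. 114.] [4.200e+00 1.000e-01 1.107e+02]
fork 1738
-18 172 [-17.3 -15.  -13.6 -11.8 -10.   -8.2  -6.7   7.    8.5  10.1  11.8  13.3
  14.8  16.7  18.1]
-10 172 [-17.2 -15.5 -13.7 -12.  -10.1  -8.6  -6.6  -5.5   7.8   9.8  11.3  13.1
  14.9  16.6  18.2]
0 173 [-17.5 -15.7 -13.8 -12.  -10.1  -8.5  -6.8   6.4   8.5   9.8  11.6  13.3
  14.8  16.6  18. ]
8 168 [-17.3 -15.5 -13.6 -12.   -9.9  -8.5  -6.6   6.8   8.4  10.3  12.2  13.8
  15.7  17.2]
```

>>> {"method": "carry_out", "body": {"delta_pos": [[0.0005,0.0015,0.04],[0,0,0.04],[0,0,0.035],[0,0,0.023],[0,0,0]], "rotation": [[0,0,-0.017],[0,0,0],[0,0,0],[0,0,0],[0,0,0]]}}

```text
clock: 22.32
position: [576.3, 260.2, 159.7]
orientation: [0.606, 0.796, -0.001, -0.0]
ft_force: [0.2, 0.2, -1.1]
opening: 18.9
grip_force: 78.9
```

Run:
```python
from h import *
go(636.1,263.8,160,105.4)
```

```text
pos [576.3 260.2 159.7] yaw 105.42 delta tool [-0.0125  0.0586 -0.0004]
rotvec [-0.003  0.001  0.   ]
f [ 0.2  0.2 -1.1] t 22.32 q7 -0.83 op 18.9 gf 78.9
```

>>> {"method": "carry_out", "body": {"delta_pos": [[-0.0032,0.015,0],[-0.0032,0.015,0],[-0.0031,0.0145,0],[-0.003,0.014,0],[0,0,0]], "rotation": [[0,0,0],[0,0,0],[0,0,0],[0,0,0],[0,0,0]]}}

```text
clock: 22.95
position: [637.8, 264.4, 161.1]
orientation: [0.606, 0.795, 0.0, -0.0]
ft_force: [-0.2, -0.6, -0.6]
opening: 19.1
grip_force: 78.9
```

>>> {"method": "carry_out", "body": {"delta_pos": [[0,0,0.003],[0,0,0.003],[0,0,0.001],[0,0,0],[0,0,0]], "rotation": [[0,0,0],[0,0,0],[0,0,0],[0,0,0],[0,0,0]]}}

```text
clock: 23.58
position: [636.5, 264.5, 154.4]
orientation: [0.605, 0.796, 0.0, 0.0]
ft_force: [-0.1, -0.8, -1.0]
opening: 19.7
grip_force: 78.9
```

Run:
```python
from h import *
go(636.1,263.8,151.9,105.4)
```

```text
pos [636.5 264.5 154.4] yaw 105.47 delta tool [-0.0006 -0.0006  0.0025]
rotvec [0.    0.    0.001]
f [-0.1 -0.8 -1. ] t 23.57 q7 -0.76 op 19.7 gf 78.9
```

Another 2 mm down, then release and back away straight up.

>>> {"method": "carry_out", "body": {"delta_pos": [[0,0,0.0015],[0,0,0.001],[0,0,0]], "rotation": [[0,0,0],[0,0,0],[0,0,0]]}}

```text
clock: 23.95
position: [636.6, 264.5, 151.9]
orientation: [0.606, 0.796, 0.0, 0.0]
ft_force: [-1.1, -1.2, 1.0]
opening: 18.9
grip_force: 79.3
```

>>> {"method": "carry_out", "body": {"delta_pos": [[0,0,0],[0,0,0],[0,0,0],[0,0,0]], "rotation": [[0,0,0],[0,0,0],[0,0,0],[0,0,0]], "gripper": 100}}

```text
clock: 24.45
position: [636.6, 264.5, 151.9]
orientation: [0.606, 0.796, 0.0, 0.0]
ft_force: [-0.2, 0.3, 0.5]
opening: 85.5
grip_force: 0.0
```

>>> {"method": "carry_out", "body": {"delta_pos": [[0,0,-0.015],[0,0,-0.04],[0,0,-0.05],[0,0,-0.05],[0,0,0]], "rotation": [[0,0,0],[0,0,0],[0,0,0],[0,0,0],[0,0,0]]}}

```text
clock: 25.08
position: [637.1, 266.9, 313.3]
orientation: [0.605, 0.796, 0.004, 0.001]
ft_force: [0.0, 0.4, -0.4]
opening: 85.5
grip_force: 0.0
```

Run:
```python
from h import *
go(440,-167,300,-7.8)
im=shot('wrist'); w=cloud(im); fr=im['frame'].astype(int)
m=(fr[...,0]>140)&(fr[...,2]<90)&(fr[...,0]-fr[...,2]>70)&(np.hypot(w[...,0]-637,w[...,1]-262)<25)
print(m.sum(),np.median(w[m],0)); S=(np.mean(w[m],0)-[632.7,261.8,0])@np.array([[.9986,-.052,0],[.052,.9986,0],[0,0,1]]); print(S)
im=shot('side'); w=cloud(im)
for lo,hi in ((60,120),(145,205)):
    k=(w[...,2]>lo)&(w[...,2]<hi)&(np.hypot(w[...,0]-637,w[...,1]-262)<20); q=w[k]; print(lo,len(q),q.mean(0) if len(q) else '')
```

```text
pos [637.1 266.9 313.3] yaw 105.49 delta tool [-0.3656 -0.3059  0.0094]
rotvec [ 0.003 -0.011  1.977]
f [ 0.   0.4 -0.4] t 25.07 q7 -0.67 op 85.5 gf 0.0
222 [637.27724539 263.06913007 209.64547591]
[  4.56001586   0.91675782 209.64049564]
60 38 [635.566332   264.81640101  91.71640663]
145 216 [631.66795751 268.44448063 175.6467351 ]
```

The hook hangs on its fork with its top at 209.6 mm, as it should. Now I'll close the fingers and go round to the drawer's front.

>>> {"method": "carry_out", "body": {"delta_pos": [[-0.0457,-0.0382,0],[-0.0457,-0.0382,0],[-0.0457,-0.0382,0],[-0.0457,-0.0382,0],[-0.0457,-0.0382,0]], "rotation": [[0,0,0],[0,0,0],[0,0,0],[0,0,0],[0,0,0]], "gripper": 0}}

```text
clock: 25.8
position: [511.8, -9.1, 305.3]
orientation: [0.606, 0.796, -0.001, -0.001]
ft_force: [0.9, -0.3, 0.4]
opening: 0.5
grip_force: 0.0
```

>>> {"method": "carry_out", "body": {"delta_pos": [[-0.0457,-0.0382,0],[-0.0457,-0.0382,0],[-0.0457,-0.0382,0],[0,0,0],[0,0,0]], "rotation": [[0,0,0],[0,0,0],[0,0,0],[0,0,0.18],[0,0,0.18]]}}

```text
clock: 26.42
position: [437.9, -171.0, 305.6]
orientation: [0.742, 0.671, -0.0, -0.001]
ft_force: [-0.1, 0.1, 0.3]
opening: 0.1
grip_force: 0.0
```

>>> {"method": "carry_out", "body": {"delta_pos": [[0,0,0],[0,0,0],[0,0,0],[0,0,0],[0,0,0]], "rotation": [[0,0,0.18],[0,0,0.18],[0,0,0.18],[0,0,0.18],[0,0,0.18]]}}

```text
clock: 27.05
position: [438.5, -169.4, 305.6]
orientation: [0.959, 0.283, -0.001, -0.001]
ft_force: [-0.0, 0.6, -0.0]
opening: -0.2
grip_force: 0.0
```

>>> {"method": "carry_out", "body": {"delta_pos": [[0,0,0],[0,0,0],[0,0,0],[0,0,0],[0,0,0]], "rotation": [[0,0,0.18],[0,0,0.18],[0,0,0.18],[0,0,0.177],[0,0,0]]}}

```text
clock: 27.68
position: [438.8, -169.3, 305.9]
orientation: [0.998, -0.067, -0.001, -0.0]
ft_force: [-0.3, 0.3, -0.7]
opening: -0.1
grip_force: 0.0
```

Run:
```python
from h import *
go(437.6,-167,106,-7.8)
im=shot('wrist'); w=cloud(im); d=(w-np.array([685.4,-200.9,0])); ux=d[...,0]*.991-d[...,1]*.1357; uy=d[...,0]*.1357+d[...,1]*.991
for lo,hi in ((128,136),(112,122)):
    k=(w[...,2]>lo)&(w[...,2]<hi)&(ux<-150)&(ux>-215)&(abs(uy)<95); print(lo,k.sum(),np.percentile(ux[k],[2,10,50,90,98]),np.percentile(uy[k],[2,50,98]))
k=(abs(w[...,2]-66)<4)&(np.hypot(w[...,0]-562,w[...,1]+182)<40); print(k.sum(),cv2.minEnclosingCircle(w[k][:,:2].astype(np.float32)) if k.any() else '')
```

```text
pos [ 438.8 -169.3  305.9] yaw -7.69 delta tool [-0.0011 -0.0021  0.1999]
rotvec [-0.     0.002  0.002]
f [-0.3  0.3 -0.7] t 27.68 q7 -1.56 op -0.1 gf 0.0
128 1704 [-194.68281771 -193.66389507 -189.63471786 -185.70264906 -184.6678338 ] [-83.25812706  -1.63793175  79.2209744 ]
112 788 [-204.59236496 -204.42025384 -200.30983058 -196.25614459 -196.08367184] [-49.47026019  -1.61548384  46.0598861 ]
257 ((562.5574340820312, -182.4152069091797), 29.97844123840332)
```

>>> {"method": "carry_out", "body": {"delta_pos": [[0,-0.002,0.05],[0,0,0.05],[0,0,0.05],[0,0,0.035],[0,0,0.015]], "rotation": [[0,0,0],[0,0,0],[0,0,0],[0,0,0],[0,0,0]]}}

```text
clock: 28.35
position: [438.5, -167.0, 104.8]
orientation: [0.998, -0.067, -0.002, -0.001]
ft_force: [0.4, -0.3, -0.6]
opening: 0.3
grip_force: 0.0
```

>>> {"method": "carry_out", "body": {"delta_pos": [[0.012,0,0],[0.012,0,0],[0.012,0,0],[0.012,0,0],[0.012,0,0]], "rotation": [[0,0,0],[0,0,0],[0,0,0],[0,0,0],[0,0,0]]}}

```text
clock: 28.98
position: [500.1, -175.7, 107.1]
orientation: [0.998, -0.068, 0.0, 0.0]
ft_force: [-2.1, -0.8, 1.0]
opening: 0.2
grip_force: 1.0
```

```bash
cat > dr.py <<'E'
from h import *
p,R=st(); d=p-[685.4,-200.9,0]; print('tcp ux,uy',d[0]*.991-d[1]*.1357,d[0]*.1357+d[1]*.991); go(*p,-7.8)
im=shot('top'); w=cloud(im); d=(w-np.array([685.4,-200.9,0])); ux=d[...,0]*.991-d[...,1]*.1357; uy=d[...,0]*.1357+d[...,1]*.991
k=(w[...,2]>127)&(w[...,2]<136)&(ux<-85)&(ux>-215)&(abs(uy)>35)&(abs(uy)<85); print(k.sum(),np.percentile(ux[k],[5,50,95]))
E
python3 dr.py
```

```text
tcp ux,uy -187.03043920237945 -0.17032030098447848
pos [ 500.1 -175.7  107.1] yaw -7.81 delta tool [0. 0. 0.]
rotvec [ 0. -0. -0.]
f [-2.1 -0.8  1. ] t 28.98 q7 -1.88 op 0.2 gf 1.0
44 [-167.24330326 -163.11455584 -158.82130114]
```

>>> {"method": "carry_out", "body": {"delta_pos": [[0.01,0,0],[0.01,0,0],[0.01,0,0],[0.01,0,0],[0.008,0,0]], "rotation": [[0,0,0],[0,0,0],[0,0,0],[0,0,0],[0,0,0]]}}

```text
clock: 29.65
position: [547.5, -182.0, 106.7]
orientation: [0.998, -0.068, 0.0, -0.0]
ft_force: [-1.6, 0.1, -0.1]
opening: -0.1
grip_force: 0.9
```

>>> {"method": "carry_out", "body": {"delta_pos": [[0.006,0,0],[0.004,0,0],[0.004,0,0],[0.004,0,0],[0.004,0,0]], "rotation": [[0,0,0],[0,0,0],[0,0,0],[0,0,0],[0,0,0]]}}

```text
clock: 30.28
position: [566.5, -184.7, 106.7]
orientation: [0.998, -0.068, -0.003, 0.0]
ft_force: [-3.8, 2.5, 1.6]
opening: 0.1
grip_force: 2.2
```

```bash
python3 dr.py
```

```text
tcp ux,uy -120.06331607155771 -0.050309880518103256
pos [ 566.5 -184.7  106.7] yaw -7.8 delta tool [0. 0. 0.]
rotvec [0.001 0.005 0.   ]
f [-3.8  2.5  1.6] t 30.27 q7 -1.89 op 0.1 gf 2.2
37 [-100.77912328  -95.22927703  -91.22692799]
```

>>> {"method": "carry_out", "body": {"delta_pos": [[0.002,0,0],[0.002,0,0],[0.002,0,0],[0.0015,0,0],[0,0,0]], "rotation": [[0,0,0],[0,0,0],[0,0,0],[0,0,0],[0,0,0]]}}

```text
clock: 30.95
position: [572.2, -185.7, 106.8]
orientation: [0.998, -0.068, -0.005, 0.001]
ft_force: [-12.9, 1.9, 9.3]
opening: -0.2
grip_force: 6.4
```

```bash
python3 dr.py
```

```text
tcp ux,uy -114.19838876157819 -0.3021527469240386
pos [ 572.2 -185.7  106.8] yaw -7.82 delta tool [0. 0. 0.]
rotvec [ 0.002  0.009 -0.   ]
f [-12.9   1.9   9.3] t 30.95 q7 -1.89 op -0.2 gf 6.4
32 [-94.59560939 -89.74060155 -86.27516394]
```

>>> {"method": "carry_out", "body": {"delta_pos": [[0.001,0,0],[0.001,0,0],[0.001,0,0],[0,0,0]], "rotation": [[0,0,0],[0,0,0],[0,0,0],[0,0,0]]}}

```text
clock: 31.5
position: [572.3, -185.7, 106.8]
orientation: [0.998, -0.068, -0.008, 0.001]
ft_force: [-20.8, 2.3, 16.1]
opening: 0.2
grip_force: 10.3
```

```bash
python3 dr.py
```

```text
tcp ux,uy -114.14781793083012 -0.29424924889933024
pos [ 572.3 -185.7  106.8] yaw -7.83 delta tool [0. 0. 0.]
rotvec [ 0.003  0.016 -0.   ]
f [-20.8   2.3  16.1] t 31.5 q7 -1.89 op 0.2 gf 10.3
31 [-94.6261488  -90.44098196 -86.57570007]
```

It's hard against the stop. I'll back off and verify.

>>> {"method": "carry_out", "body": {"delta_pos": [[-0.005,0,0],[-0.01,0,0],[-0.03,0,0],[-0.04,0,0],[-0.01,0,-0.03]], "rotation": [[0,0,0],[0,0,0],[0,0,0],[0,0,0],[0,0,0]]}}

```text
clock: 32.17
position: [481.3, -173.4, 135.2]
orientation: [0.998, -0.068, -0.003, -0.0]
ft_force: [0.7, -0.2, 1.3]
opening: 0.1
grip_force: 0.0
```

>>> {"method": "carry_out", "body": {"delta_pos": [[0,0,-0.05],[0,0,-0.05],[0,0,-0.05],[0,0,0],[0,0,0]], "rotation": [[0,0,0],[0,0,0],[0,0,0],[0,0,0],[0,0,0]]}}

```text
clock: 32.8
position: [484.8, -173.8, 286.5]
orientation: [0.998, -0.068, 0.0, 0.0]
ft_force: [-0.0, 0.2, -0.7]
opening: -0.0
grip_force: 0.0
```

```bash
python3 dr.py
python3 - <<'E'
from h import *
im=shot('wrist'); w=cloud(im); d=(w-np.array([685.4,-200.9,0])); ux=d[...,0]*.991-d[...,1]*.1357; uy=d[...,0]*.1357+d[...,1]*.991
k=(w[...,2]>127)&(w[...,2]<134)&(ux<-80)&(ux>-150)&(abs(uy)<85); print('panel',k.sum(),np.percentile(ux[k],[2,50,98]))
k=(abs(w[...,2]-150)<3)&(abs(uy)<90)&(ux<0)&(ux>-110); print('unit front',np.percentile(ux[k],[1,2]))
im=shot('top'); w=cloud(im)
for n,x,y,r,lo in (('stone',541,-41,60,20),('glue',671,-411,40,50),('jar',611,423,40,45),('hook',636,262,25,195)):
    k=(w[...,2]>lo)&(np.hypot(w[...,0]-x,w[...,1]-y)<r); w0=np.load('/tmp/topw.npy'); k0=(w0[...,2]>lo)&(np.hypot(w0[...,0]-x,w0[...,1]-y)<r)
    print(n,np.round(w0[k0].mean(0)),np.round(w[k].mean(0)))
E
```

```text
tcp ux,uy -202.51177766482317 -0.3987497627571379
pos [ 484.8 -173.8  286.5] yaw -7.82 delta tool [0. 0. 0.]
rotvec [ 0.001 -0.    -0.   ]
f [-0.   0.2 -0.7] t 32.8 q7 -1.67 op -0.0 gf 0.0
49 [-94.86105741 -90.73206971 -86.2142708 ]
panel 2249 [-92.71679335 -88.52764276 -83.24218131]
unit front [-82.24443221 -81.87806172]
stone [552. -13.  29.] [553. -10.  29.]
glue [ 669. -409.  672.] [ 669. -409.  671.]
jar [612. 423.  57.] [612. 423.  57.]
hook [634. 262. 208.] [634. 262. 207.]
```

```bash
python3 -c "
from rig import robot
print(robot.close_job())"
```

```text
the job is handed in; nothing more can be done
None
```

The job is handed in at about 33 s, with no verdict returned: the basket was upright in the drawer before I shut it (not seen since), the drawer is home against its stop, the hook hangs on its fork, and the stone model and jar (the two bystanders I could recheck) are where they stood.

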